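Pick jar up on the narrow trolley shelf

ROBOT

A 6-joint arm with a two-finger parallel gripper is mounted at the origin on the work surface. World frame = base frame: x ahead of the robot, y to its left, z up, the work surface at z = 0. Lengths are in m, angles in rad, forces in N, time in s.
With the tool pointing down it reaches from about 0.3 to 0.775 m from the base axis. Payload 14.6 kg.
Tool frame: the origin (TCP) lies on the centre line of the jaws, within the pads' length; the fingertips stand 19 mm ahead of it and the grasp point (between the pads) is the TCP; z points along the fingers, y is the line along which they close (so a half turn about z gives the same grasp; the last joint's range is limited). The gripper opens to 85 mm and grips with 20 to 120 N. Pads are 22 mm wide; open, the fingers measure 114 mm over their backs; the gripper's body (76 mm by 85 mm) begins 54 mm behind the grasp point. The pads swing forward as they close: fully open they stand 13 mm farther back than shut.
Start: joints at [1.275, 0.3, 1.521, -0, 1.321, -0.067], TCP at [0.125, 0.536, 0.25] pointing down, gripper open.
Joint ranges: [-3.03, 3.03], [-0.79, 2.21], [0.23, 2.52], [-1.04, 4.18], [0, 3.07], [-2.55, 2.55]. Speed limits (rad/s): [2.22, 2.22, 2.57, 3.14, 3.14, 3.14].

INTERFACE

Orientations are given as a unit quaternion [x, y, z, w].
In Python, from workcell import bot, optics, workorder gives the robot as it stands.
- The arm moves only by the tool carry_out, never from a script. Its argument "motion" is a list of rows, each an object of numbers: "fingers": the opening, from -1 (shut) to 1 (fully open); "x", "y", "z": the shift along the world's x, y, z in mm; "turn": the turn about the world's z in units of 6 degrees (1.0 is 6 degrees). In form: [{"fingers": .., "x": .., "y": .., "z": .., "turn": ..}, ...]. A call has 1 to 8 rows; each row shifts and turns the commanded pose from where the row before left it; what a row does not reach is not made up. A row lasts 1/12 s, in which the tool goes at most 41.7 mm and 7.16 degrees, less where a joint would pass 70% of its speed; a pose out of reach is approached as far as the arm can. A call is refused whole if a number of a shift passes 41.7 or a number of a turn 1, either way. A call with a gripper value outside its range is refused whole. The fingers move at their own pace and stop on an object; "force" is the grip in N (left out, the last holds). Time passes only in rows, so rows that do not move let the fingers close. It gives the time, the measured TCP pose, the force, the opening and the grip force at its end, in the units of the state.
- bot.sense(): the state, without advancing time (a new reading comes with each control period).
- optics.get_image(name): name is "side" or "top"; returns (picture, depth): 384x512x3 uint8, red, green, blue; 384x512 float32, m along the optical axis (not along the pixel's ray), 0 where there is no reading.
- optics.calibration(name): a dict with "intrinsics" (3x3 intrinsics, pixels), "position" and "attitude" of the camera in the world. Camera axes: x right, y down, z forward; pixel columns grow to the right and rows downward; lengths in m; the calibration is good to about 2 mm. A picture is of the moment at which its call begins. calibration takes no time and is no camera call.
- workorder.close_job(): hands the job in; it is judged then, once.
The state is a dict: "time_s": time; "joint_pos": joint angles; "qd": joint speeds; "tau": joint torques, N m; "tcp_pos": TCP position; "tcp_rot": TCP orientation; "force": force on the tool from outside, world axes, zero at the start; "torque": the same for the moment, N m; "width": finger opening in m; "grip_force": force on a finger pad.
Only numpy, scipy, OpenCV 4.12 (cv2) and the standard library are available. Lean on these libraries where they do the work, as an engineer would, in place of code of your own. Each camera call takes 0.05 s, during which the arm holds its last target. There are 200 camera calls.

TASK

Stand the screw-top jar of cocktail picks upright on the narrow raised oak shelf, centred across the shelf's width and midway between the two ribbed tumblers. Turn it so that the dark oak plaque on its side faces squarely out over the shelf's long edge that is away from the robot. Set the glass down gently and leave the tumblers and the bottle opener where they are.

Things in the scene. Friction and masses are not known exactly. Their poses are not given: they have to be found in the camera images.
- jar: Glass screw-top jar filled with bamboo picks, 130 mm tall, about 0.4 kg, standing on the trolley. Glass body 66 mm in diameter; the round steel screw lid on top is 58 mm in diameter and 24 mm high (106 to 130 mm above the foot) and is the place to grasp; it is screwed tight and turns with the jar. Origin at the centre of the foot, z up, x points out through the middle of the dark oak plaque.
- plaque (a point): Centre of the outer face of the dark oak plaque fixed to the jar's side: a chunky block 40 mm wide and 52 mm high, its face 45 mm from the jar's axis and its middle 53 mm above the jar's foot.
- shelf: Narrow raised oak shelf fixed on the trolley: a board 400 mm long (y), 60 mm wide (x) and 16 mm thick on two end panels, its top 90 mm above the trolley's surface. Origin under its middle on the trolley's surface; its x axis points across the board, away from the robot, y along the board to the left.
- shelf_mid (a point): Middle of the shelf's top face, axes as the shelf.
- tumbler_left: Ribbed blue drinking tumbler standing on the left part of the shelf: 95 mm tall, 54 mm in diameter at the foot, 68 mm at the rim, open upward. Origin at the centre of its foot.
- tumbler_right: The same kind of tumbler on the right part of the shelf. Origin at the centre of its foot.
- opener: Flat steel bottle opener, 170 mm long (along its x), 40 mm wide, 6 mm thick, lying on the trolley. Origin 85 mm from its ends, at the underside. (A short oak cabinet, 190 mm high, stands unused at the far left of the trolley, clear of all this.)
There are look-alikes about, which are no part of the job. What is shaped like the tumbler_left but pink is not meant.

How it is judged:
At the end, for the whole second after the job is handed in: The jar stands at rest and upright (5 degrees) on the shelf top (height 6 mm), its axis within 15 mm of the board's centre line and 80 to 220 mm from the axis of each tumbler, between them; its plaque faces the edge away from the robot within 20 degrees of square (z of jar in the frame of shelf_mid between -0.006 and 0.006 m and angle between jar's own z axis and vertical below 0.0875 rad and x of jar in the frame of shelf_mid between -0.015 and 0.015 m and horizontal distance between jar and tumbler_left between 0.08 and 0.22 m and horizontal distance between jar and tumbler_right between 0.08 and 0.22 m and angle between the x axis of jar and the x axis of shelf, either way round below 0.35 rad and x of plaque in the frame of shelf_mid above 0.015 m and linear speed of jar below 0.02 m/s and angular speed of jar below 0.15 rad/s); the robot touches nothing.
It fails at once if a tumbler is shifted by more than 20 mm or tipped over (distance of any of tumbler_left, tumbler_right from where it was at the start of the episode above 0.02 m or angle between any of tumbler_left, tumbler_right's own z axis and vertical above 0.3 rad).
It fails at once if the bottle opener is shifted by more than 20 mm (distance of opener from where it was at the start of the episode above 0.02 m).
It fails at once if the jar is let go in the air, over 12 mm above the shelf's top (z of jar in the frame of shelf_mid above 0.012 m and contact force between jar and the fingers below 1 N).
It fails at once if the jar is banged or pressed hard on the shelf (over 60 N) (contact force between jar and shelf above 60 N).
It also fails if it takes over 38 s, if anything falls off the work surface, if the arm or the gripper's body presses on something with over 40 N, if the wrist force passes 120 N, or if a joint passes its speed limit or range.

## Working session

There is one attempt and no reset: what is moved stays moved. The work goes in short steps, Python scripts to look and compute and a tool call to move; the robot and the scene stay as the last step left them, time stands still between calls to the robot, and variables do not carry over. Pictures are saved under pics/ and viewed, at most 10 in all, crops included, and the job is handed in when it is done.

Besides the shell and the picture viewer there is one more tool, called after "Request:" as name(argument=value, ...), one argument or row to a line, values as JSON. carry_out: Moves the arm, as the interface text tells. Its arguments: {"type":"object","properties":{"motion":{"type":"array"},"force":{"type":"number"}},"required":["motion"]}

```bash
mkdir -p pics; cat > h.py <<'E'
import numpy as np, cv2
from scipy.spatial.transform import Rotation as R
from workcell import bot, optics, workorder
def cal(n):
    c=optics.calibration(n); K=np.array(c["intrinsics"]); p=np.array(c["position"]); a=np.array(c["attitude"])
    M=a if a.shape==(3,3) else R.from_quat(a).as_matrix()
    return K,p,M
def ray(n,u,v):
    K,p,M=cal(n); return p, M@np.linalg.inv(K)@np.array([u,v,1.])
def plane(n,u,v,z):
    p,d=ray(n,u,v); return p+d*(z-p[2])/d[2]
def cloud(n,dep):
    K,p,M=cal(n); v,u=np.mgrid[:dep.shape[0],:dep.shape[1]]
    P=np.stack([(u-K[0,2])/K[0,0]*dep,(v-K[1,2])/K[1,1]*dep,dep],-1)
    W=P@M.T+p; W[dep==0]=np.nan; return W
E
python3 - <<'E'
from h import *
for n in("side","top"):
    im,d=optics.get_image(n); cv2.imwrite(f"pics/{n}0.png",im[...,::-1]); np.savez(f"{n}0.npz",im=im,d=d)
    c=optics.calibration(n); print(n,c)
print(bot.sense())
E
```

```text
side {'intrinsics': array([[406.9416557 ,   0.        , 253.8986556 ],
       [  0.        , 406.9416557 , 190.83549219],
       [  0.        ,   0.        ,   1.        ]]), 'position': array([0.30093042, 0.61681559, 0.89010587]), 'attitude': array([-0.16051875,  0.922351  , -0.34515987,  0.06608354])}
top {'intrinsics': array([[413.6712614 ,   0.        , 255.80304481],
       [  0.        , 413.6712614 , 193.45405255],
       [  0.        ,   0.        ,   1.        ]]), 'position': array([ 0.44893574, -0.00513715,  0.96461472]), 'attitude': array([ 0.70750574, -0.70452313,  0.04341319, -0.03461324])}
{'time_s': 0.1, 'joint_pos': array([ 1.27542392e+00,  3.00402504e-01,  1.52151366e+00, -4.44136813e-06,
        1.32069551e+00, -6.66160888e-02]), 'qd': array([ 0.00024136, -0.00269486, -0.00225283, -0.00039415,  0.00069166,
        0.00020601]), 'tau': array([ 2.05165044e-03, -5.44387400e+01, -3.62363935e+01, -2.87815578e-05,
        3.18704493e-03,  2.55957713e-05]), 'tcp_pos': array([0.12467941, 0.53548988, 0.24978745]), 'tcp_rot': array([ 1.14128372e-01,  9.93465880e-01, -5.01577534e-04, -8.96000895e-05]), 'force': array([-0.54084235, -0.32162448, -0.67304697]), 'torque': array([-0.02598779, -0.02900649, -0.00345479]), 'grip_force': 0.0, 'width': 0.0854196125651154}
```

View pics/side0.png

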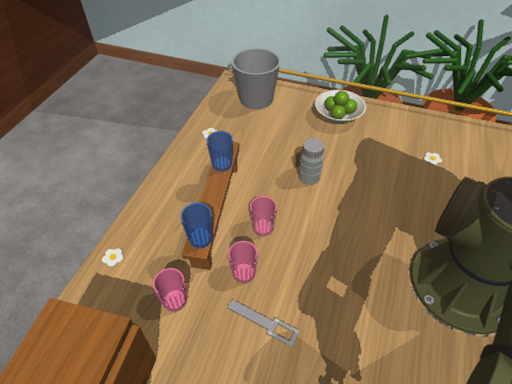

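View pics/top0.png

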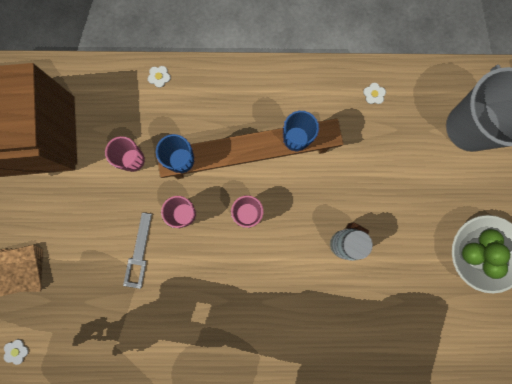

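Top view: the jar with its grey lid is at (356,245), with the dark plaque showing at (357,231). The blue tumblers on the shelf are at (176,153) and (300,130), and the opener is at (139,250). The three pink tumblers at (125,154), (178,212) and (248,212) are look-alikes. Blue on the shelf fits the description. Next I measure, and confirm with an enlarged crop.

```bash
python3 - <<'E'
from h import *
D={n:np.load(f"{n}0.npz") for n in("side","top")}
s=D["side"]["im"][125:205,270:350,::-1]; t=D["top"]["im"][205:285,315:395,::-1]
s2=D["top"]["im"][95:195,140:360,::-1]
a=np.hstack([cv2.resize(s,(400,400),interpolation=2),cv2.resize(t,(400,400),interpolation=2)])
b=cv2.resize(s2,(440,200)); b=np.hstack([b,np.zeros((200,360,3),np.uint8)])
cv2.imwrite("pics/crop.png",np.vstack([a,b]))
W=cloud("top",D["top"]["d"]); im=D["top"]["im"]; hsv=cv2.cvtColor(im,cv2.COLOR_RGB2HSV)
Ws=cloud("side",D["side"]["d"]); hs=cv2.cvtColor(D["side"]["im"],cv2.COLOR_RGB2HSV)
# blue tumblers: rim points
for nm,W_,h in(("top",W,hsv),("side",Ws,hs)):
    m=cv2.inRange(h,(100,120,40),(125,255,255)); n,l,st,c=cv2.connectedComponentsWithStats(m)
    for i in range(1,n):
        if st[i,4]<200: continue
        P=W_[l==i]; P=P[np.isfinite(P[:,0])]; zt=np.percentile(P[:,2],99)
        rim=P[P[:,2]>zt-.012].astype(np.float32); e=cv2.minEnclosingCircle(rim[:,:2].copy())
        print(nm,c[i],zt,e)
    # jar lid
    g=(np.abs(W_[...,2]-.130)<.008)&(W_[...,0]>.25)&(W_[...,0]<.5)&(W_[...,1]<-.1)&(W_[...,1]>-.35)
    P=W_[g].astype(np.float32); print("lid",len(P),P.mean(0),cv2.minEnclosingCircle(P[:,:2].copy()))
    # plaque: dark points near the jar
    q=(h[...,2]<90)&(W_[...,2]>.02)&(W_[...,2]<.1)&(np.hypot(W_[...,0]-P[:,0].mean(),W_[...,1]-P[:,1].mean())<.06)
    Q=W_[q]; print("plaque",len(Q),Q.mean(0),Q.min(0),Q.max(0)); v=Q.mean(0)-P.mean(0); print("dir deg",np.degrees(np.arctan2(v[1],v[0])))
    # shelf
    g=(np.abs(W_[...,2]-.09)<.006)&(h[...,1]>100)&(h[...,0]<25)&(W_[...,0]>.4)&(W_[...,0]<.75)&(W_[...,1]<.3)&(W_[...,1]>-.25)
    P=W_[g].astype(np.float32); print("shelf",len(P),np.median(P[:,2]),cv2.minAreaRect(P[:,:2].copy()))
E
```

```text
top [299.76267943 129.77894737] 0.18856912954498287 ((0.6633869409561157, -0.09995399415493011), 0.03404175862669945)
top [174.73295985 152.93744164] 0.18903209919340844 ((0.6158114075660706, 0.1434406340122223), 0.033952124416828156)
lid 671 [ 0.43922755 -0.21832307  0.13152319] ((0.4394362270832062, -0.2193930447101593), 0.02940508909523487)
plaque 157 [ 0.47336323 -0.22612746  0.07332601] [ 0.44575197 -0.25623309  0.02212918] [ 0.48692239 -0.18678532  0.09980018]
dir deg -12.878117752924666
shelf 3499 0.091592744 ((0.6329982280731201, -0.05138590931892395), (0.4625297784805298, 0.219259575009346), 75.64042663574219)
side [219.98470363 149.39005736] 0.18561352334768372 ((0.6665089726448059, -0.09756357222795486), 0.03537961468100548)
side [197.83544304 223.97857838] 0.18629860025000022 ((0.6157408356666565, 0.1465836614370346), 0.034130241721868515)
lid 272 [ 0.44073156 -0.2144903   0.12940142] ((0.4427529275417328, -0.2170545607805252), 0.030564693734049797)
plaque 83 [ 0.47636556 -0.21382905  0.06361204] [ 0.4654678  -0.23861136  0.02865727] [ 0.48653381 -0.19650328  0.09884206]
dir deg 1.063090510095169
shelf 1385 0.08990647 ((0.5855753421783447, 0.02789783477783203), (0.48718979954719543, 0.2210332751274109), 89.0198974609375)
```

View pics/crop.png

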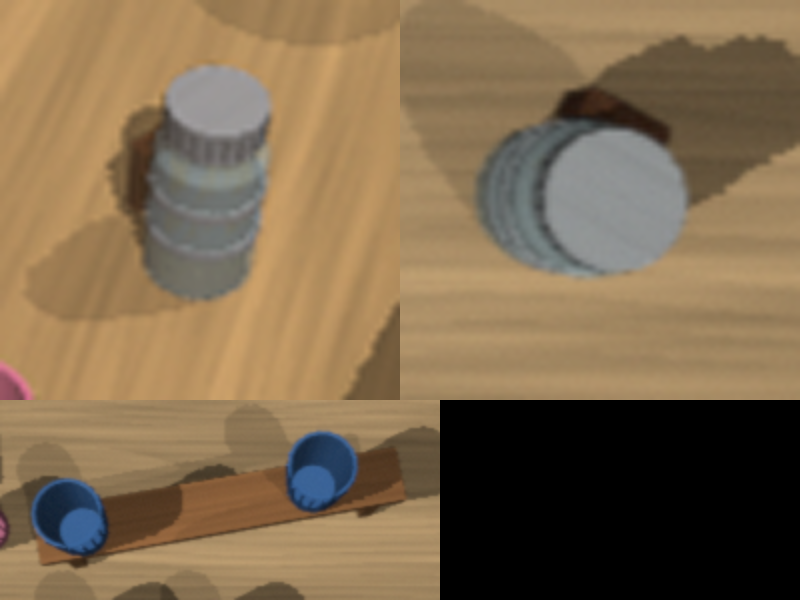

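The crops confirm the jar: steel lid, picks inside and the dark plaque facing roughly away from the robot. The blue tumblers stand on the board. Next I refine the board and plaque yaw.

```bash
python3 - <<'E'
from h import *
for n in("top","side"):
    f=np.load(f"{n}0.npz"); im,d=f["im"],f["d"]; W=cloud(n,d); h=cv2.cvtColor(im,cv2.COLOR_RGB2HSV)
    g=(np.abs(W[...,2]-.0905)<.007)&(W[...,0]>.45)&(W[...,0]<.75)&(np.abs(W[...,1])<.3)&~((h[...,0]>95)&(h[...,1]>100))
    g=cv2.morphologyEx(g.astype(np.uint8),cv2.MORPH_OPEN,np.ones((3,3)))
    k,l,st,c=cv2.connectedComponentsWithStats(g); 
    for i in range(1,k):
        if st[i,4]<150: continue
        P=W[l==i].astype(np.float32); r=cv2.minAreaRect(P[:,:2].copy()); print(n,"shelf",st[i],r)
    # depth based plaque: brown, near jar
    J=np.array([.4405,-.218])
    q=(h[...,2]<100)&(h[...,1]>110)&(W[...,2]>.03)&(W[...,2]<.095)&(np.hypot(W[...,0]-J[0],W[...,1]-J[1])<.06)
    v,u=np.nonzero(q); print("plaque px",len(u),u.min(),u.max(),v.min(),v.max(),h[q].mean(0))
    Q=W[q]; top=Q[Q[:,2]>.072] if n=="top" else Q
    print(np.round(Q[np.argsort(-Q[:,0])][:60:4]*1000).tolist())
    hull=cv2.convexHull(np.stack([u,v],1).astype(np.int32))[:,0]
    for a in hull: print(a, np.round(W[a[1],a[0]]*1000), np.round(plane(n,a[0],a[1],.079)*1000))
E
```

```text
top shelf [300 119  43  34 753] ((0.6743471026420593, -0.15153072774410248), (0.06062779575586319, 0.09432855993509293), 10.856383323669434)
top shelf [ 191  128  106   44 2630] ((0.6432982087135315, 0.013250954449176788), (0.06071962043642998, 0.22501635551452637), 10.477080345153809)
plaque px 96 346 368 222 232 [ 11.875      143.92708333  51.14583333]
[[487.0, -224.0, 71.0], [484.0, -224.0, 80.0], [484.0, -222.0, 36.0], [482.0, -221.0, 76.0], [482.0, -226.0, 81.0], [481.0, -220.0, 52.0], [480.0, -231.0, 79.0], [480.0, -228.0, 82.0], [479.0, -219.0, 38.0], [478.0, -242.0, 79.0], [478.0, -225.0, 79.0], [478.0, -228.0, 81.0], [477.0, -219.0, 38.0], [476.0, -243.0, 80.0], [476.0, -222.0, 80.0]]
[368 232] [ 465. -256.   82.] [ 465. -256.   79.]
[367 232] [ 465. -253.   82.] [ 465. -254.   79.]
[346 227] [ 477. -219.   38.] [ 476. -209.   79.]
[346 226] [ 479. -219.   38.] [ 478. -209.   79.]
[347 224] [ 484. -222.   36.] [ 482. -212.   79.]
[349 223] [ 485. -222.   52.] [ 484. -216.   79.]
[352 222] [ 487. -224.   71.] [ 487. -222.   79.]
[355 223] [ 484. -228.   81.] [ 484. -229.   79
[... 454 characters left out ...]
333]
[[489.0, -224.0, 52.0], [487.0, -222.0, 43.0], [486.0, -219.0, 78.0], [485.0, -219.0, 71.0], [484.0, -221.0, 44.0], [483.0, -218.0, 39.0], [483.0, -218.0, 36.0], [481.0, -221.0, 49.0], [480.0, -230.0, 78.0], [479.0, -218.0, 37.0], [479.0, -226.0, 78.0], [478.0, -216.0, 63.0], [478.0, -221.0, 79.0], [477.0, -220.0, 72.0], [476.0, -217.0, 79.0]]
[301 150] [ 477. -239.   80.] [ 477. -239.   79.]
[299 162] [ 474. -215.   54.] [ 469. -190.   79.]
[298 166] [ 476. -218.   34.] [ 467. -174.   79.]
[297 166] [ 479. -218.   32.] [ 470. -173.   79.]
[295 164] [ 487. -221.   35.] [ 477. -178.   79.]
[295 158] [ 489. -223.   58.] [ 484. -202.   79.]
[296 153] [ 487. -223.   78.] [ 487. -222.   79.]
```

Request:
carry_out(
  motion=[
    {"fingers":1,"x":25,"y":-30,"z":0,"turn":-1},
    {"fingers":1,"x":25,"y":-30,"z":0,"turn":-1},
    {"fingers":1,"x":25,"y":-30,"z":0,"turn":-1},
    {"fingers":1,"x":25,"y":-30,"z":0,"turn":-1},
    {"fingers":1,"x":25,"y":-30,"z":0,"turn":-1},
    {"fingers":1,"x":25,"y":-30,"z":0,"turn":-1},
    {"fingers":1,"x":25,"y":-30,"z":0,"turn":0},
    {"fingers":1,"x":25,"y":-30,"z":0,"turn":0},
  ],
)

```text
time_s: 0.77
tcp_pos: [0.3254, 0.2939, 0.2502]
tcp_rot: [0.416, 0.909, -0.0, -0.0]
force: [0.2, 1.5, 0.5]
width: 0.0854
grip_force: 0.0
```

Request:
carry_out(
  motion=[
    {"fingers":1,"x":9,"y":-39,"z":0,"turn":0},
    {"fingers":1,"x":9,"y":-39,"z":0,"turn":0},
    {"fingers":1,"x":9,"y":-39,"z":0,"turn":0},
    {"fingers":1,"x":9,"y":-39,"z":0,"turn":0},
    {"fingers":1,"x":9,"y":-39,"z":0,"turn":0},
    {"fingers":1,"x":9,"y":-39,"z":0,"turn":0},
    {"fingers":1,"x":9,"y":-39,"z":0,"turn":0},
    {"fingers":1,"x":9,"y":-39,"z":0,"turn":0},
  ],
)

```text
time_s: 1.43
tcp_pos: [0.3965, -0.0184, 0.2503]
tcp_rot: [0.416, 0.91, 0.0, 0.0]
force: [1.8, 0.6, -0.5]
width: 0.0852
grip_force: 0.0
```

Request:
carry_out(
  motion=[
    {"fingers":1,"x":8,"y":-36,"z":0,"turn":0},
    {"fingers":1,"x":8,"y":-36,"z":0,"turn":0},
    {"fingers":1,"x":8,"y":-36,"z":0,"turn":0},
    {"fingers":1,"x":8,"y":-36,"z":0,"turn":0},
    {"fingers":1,"x":8,"y":-36,"z":0,"turn":0},
    {"fingers":1,"x":4,"y":-19,"z":0,"turn":0},
    {"fingers":1,"x":0,"y":0,"z":-25,"turn":0},
    {"fingers":1,"x":0,"y":0,"z":0,"turn":0},
  ],
)

```text
time_s: 2.1
tcp_pos: [0.4395, -0.2156, 0.2215]
tcp_rot: [0.416, 0.909, 0.0, -0.003]
force: [-1.2, 0.1, -0.2]
width: 0.0855
grip_force: 0.0
```

```bash
python3 - <<'E'
from h import *
print(bot.sense()["tcp_pos"],bot.sense()["width"])
for n in("side","top"):
    im,d=optics.get_image(n); cv2.imwrite(f"pics/{n}1.png",im[...,::-1])
    if n=="side": a=im[90:230,230:410,::-1]
cv2.imwrite("pics/c1.png",cv2.resize(a,(720,560),interpolation=2))
E
```

```text
[ 0.43945338 -0.21563165  0.22152061] 0.08549153016710176
```

View pics/c1.png

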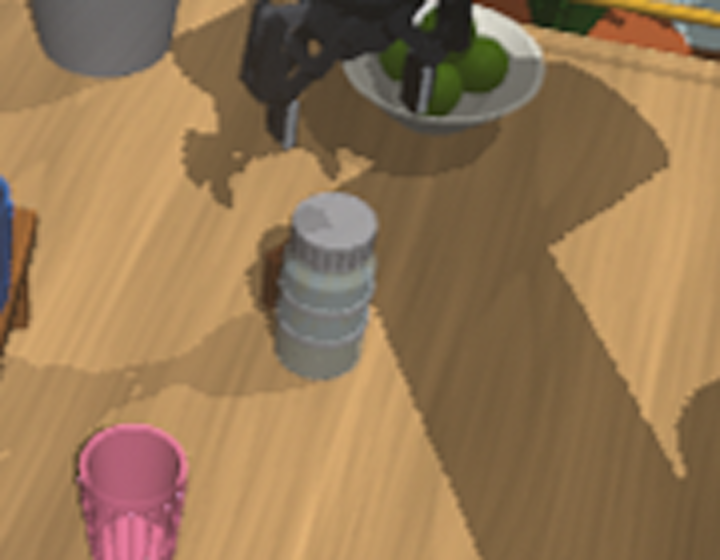

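The open fingers hang above the jar and straddle its lid (side crop 285,130 and 420,95). I descend to lid height and close.

Request:
carry_out(
  motion=[
    {"fingers":1,"x":1,"y":-2,"z":-30,"turn":0},
    {"fingers":1,"x":0,"y":0,"z":-30,"turn":0},
    {"fingers":1,"x":0,"y":0,"z":-25,"turn":0},
    {"fingers":1,"x":0,"y":0,"z":-16,"turn":0},
    {"fingers":1,"x":0,"y":0,"z":0,"turn":0},
  ],
)

```text
time_s: 2.62
tcp_pos: [0.441, -0.2161, 0.1225]
tcp_rot: [0.415, 0.91, 0.0, -0.002]
force: [-0.5, -0.5, -0.0]
width: 0.0853
grip_force: 0.0
```

Request:
carry_out(
  force=40,
  motion=[
    {"fingers":-1},
    {"fingers":-1},
    {"fingers":-1},
    {"fingers":-1},
    {"fingers":-1},
    {"fingers":-1},
    {"fingers":-1},
    {"fingers":-1},
  ],
)

```text
validation failed for argument at $.mo...
```

Request:
carry_out(
  force=40,
  motion=[
    {"fingers":-1,"x":0,"y":0,"z":0,"turn":0},
    {"fingers":-1,"x":0,"y":0,"z":0,"turn":0},
    {"fingers":-1,"x":0,"y":0,"z":0,"turn":0},
    {"fingers":-1,"x":0,"y":0,"z":0,"turn":0},
    {"fingers":-1,"x":0,"y":0,"z":0,"turn":0},
    {"fingers":-1,"x":0,"y":0,"z":0,"turn":0},
    {"fingers":-1,"x":0,"y":0,"z":0,"turn":0},
    {"fingers":-1,"x":0,"y":0,"z":0,"turn":0},
  ],
)

```text
time_s: 3.28
tcp_pos: [0.4426, -0.2178, 0.1265]
tcp_rot: [0.416, 0.91, -0.0, 0.002]
force: [-2.0, -0.5, 5.7]
width: 0.0566
grip_force: 41.7
```

Request:
carry_out(
  force=60,
  motion=[
    {"fingers":-1,"x":0,"y":0,"z":5,"turn":0},
    {"fingers":-1,"x":0,"y":0,"z":10,"turn":0},
    {"fingers":-1,"x":0,"y":0,"z":25,"turn":0},
    {"fingers":-1,"x":0,"y":0,"z":35,"turn":0},
    {"fingers":-1,"x":0,"y":0,"z":35,"turn":0},
    {"fingers":-1,"x":0,"y":0,"z":30,"turn":0},
    {"fingers":-1,"x":0,"y":0,"z":0,"turn":0},
    {"fingers":-1,"x":0,"y":0,"z":0,"turn":0},
  ],
)

```text
time_s: 3.95
tcp_pos: [0.4419, -0.2174, 0.2663]
tcp_rot: [0.416, 0.91, -0.0, 0.002]
force: [-0.6, 0.2, -5.2]
width: 0.0557
grip_force: 65.9
```

```bash
python3 - <<'E'
from h import *
s=bot.sense();print(s["tcp_pos"],s["width"],s["force"])
for n in("side","top"):
    im,d=optics.get_image(n); np.savez(f"{n}2.npz",im=im,d=d)
    if n=="side": a=im[60:200,230:410,::-1]
cv2.imwrite("pics/c2.png",cv2.resize(a,(720,560),interpolation=2))
E
```

```text
[ 0.44192377 -0.21736257  0.26628694] 0.0556705345025385 [-0.63120251  0.17654814 -5.16362331]
```

View pics/c2.png

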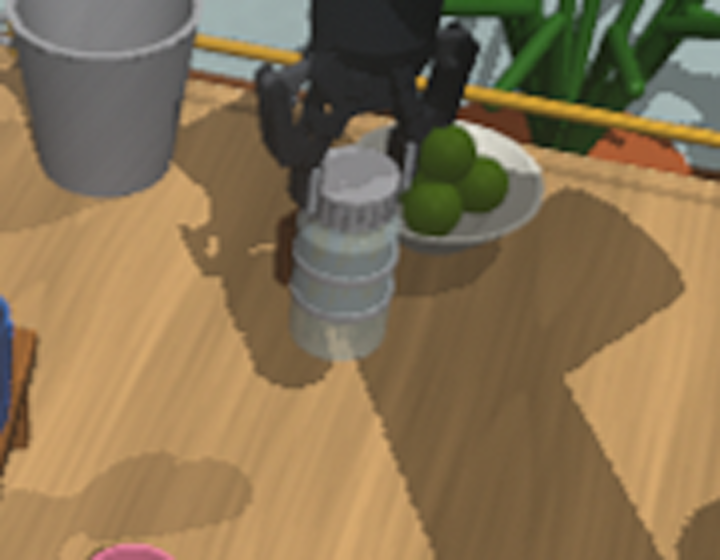

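The jar hangs upright in the jaws, with its lid at (360,175) and plaque at (285,245) in the crop. I carry it along y first, turning it +38°, so it stays clear of the right tumbler.

Request:
carry_out(
  motion=[
    {"fingers":-1,"x":3,"y":20,"z":0,"turn":0.5},
    {"fingers":-1,"x":5,"y":32,"z":0,"turn":1},
    {"fingers":-1,"x":5,"y":35,"z":0,"turn":1},
    {"fingers":-1,"x":5,"y":35,"z":0,"turn":1},
    {"fingers":-1,"x":5,"y":35,"z":0,"turn":1},
    {"fingers":-1,"x":5,"y":35,"z":0,"turn":1},
    {"fingers":-1,"x":5,"y":30,"z":0,"turn":0.8},
    {"fingers":-1,"x":5,"y":18,"z":0,"turn":0},
  ],
)

```text
time_s: 4.72
tcp_pos: [0.4791, 0.0254, 0.2629]
tcp_rot: [0.095, 0.995, 0.0, -0.001]
force: [-1.4, 0.6, -3.6]
width: 0.0564
grip_force: 65.8
```

Request:
carry_out(
  motion=[
    {"fingers":-1,"x":20,"y":0,"z":0,"turn":0},
    {"fingers":-1,"x":32,"y":0,"z":0,"turn":0},
    {"fingers":-1,"x":32,"y":0,"z":0,"turn":0},
    {"fingers":-1,"x":32,"y":0,"z":0,"turn":0},
    {"fingers":-1,"x":28,"y":0,"z":0,"turn":0},
    {"fingers":-1,"x":16,"y":0,"z":0,"turn":0},
    {"fingers":-1,"x":0,"y":0,"z":0,"turn":0},
    {"fingers":-1,"x":0,"y":0,"z":0,"turn":0},
  ],
)

```text
time_s: 5.38
tcp_pos: [0.6396, 0.0227, 0.2617]
tcp_rot: [0.099, 0.995, -0.0, -0.002]
force: [0.1, -0.0, -4.7]
width: 0.0561
grip_force: 65.8
```

```bash
python3 - <<'E'
from h import *
s=bot.sense();print(s["tcp_pos"],s["tcp_rot"],s["width"],s["force"])
I=[]
for n in("side","top"):
    im,d=optics.get_image(n); np.savez(f"{n}3.npz",im=im,d=d)
    a=im[90:280,110:370,::-1] if n=="side" else im[50:240,110:370,::-1]
    I.append(cv2.resize(a,(400,292),interpolation=2))
    W=cloud(n,d); h=cv2.cvtColor(im,cv2.COLOR_RGB2HSV)
    g=(np.hypot(W[...,0]-s["tcp_pos"][0],W[...,1]-s["tcp_pos"][1])<.06)&(W[...,2]>.11)&(W[...,2]<.24)&~((h[...,0]>100)&(h[...,1]>120))
    q=g&(h[...,1]>110)&(h[...,2]<110); Q=W[q]; print(n,"jar zmin",np.nanpercentile(W[g][:,2],[0,1,5]),"plaque",len(Q),Q.mean(0) if len(Q) else 0)
    if len(Q): print(np.round(Q[::max(1,len(Q)//12)]*1000).tolist())
cv2.imwrite("pics/c3.png",np.hstack(I))
E
```

```text
[0.63957446 0.02266431 0.26173857] [ 9.85239944e-02  9.95132550e-01 -1.69247266e-04 -2.04959128e-03] 0.05610163048940927 [ 0.11598274 -0.04584717 -4.65798664]
side jar zmin [0.13287603 0.13824267 0.1442497 ] plaque 98 [0.67144031 0.04325552 0.19467272]
[[681.0, 24.0, 213.0], [677.0, 37.0, 213.0], [676.0, 43.0, 213.0], [669.0, 43.0, 212.0], [672.0, 48.0, 208.0], [666.0, 45.0, 204.0], [672.0, 47.0, 197.0], [666.0, 43.0, 193.0], [670.0, 47.0, 188.0], [667.0, 44.0, 182.0], [673.0, 45.0, 174.0], [667.0, 42.0, 169.0], [668.0, 46.0, 167.0]]
top jar zmin nan plaque 0 0
  return np.nanmean(a, axis, out=out, keepdims=keepdims)
```

View pics/c3.png

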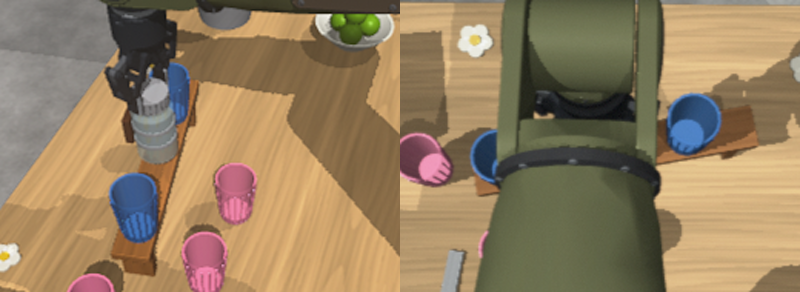

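The jar is over the board between the blue tumblers, plaque facing outward. Its foot is at about 0.135 m by the plaque top. I lower it.

Request:
carry_out(
  motion=[
    {"fingers":-1,"x":2.5,"y":0,"z":-10,"turn":0},
    {"fingers":-1,"x":0,"y":0,"z":-12,"turn":0},
    {"fingers":-1,"x":0,"y":0,"z":-8,"turn":0},
    {"fingers":-1,"x":0,"y":0,"z":-5,"turn":0},
    {"fingers":-1,"x":0,"y":0,"z":-3,"turn":0},
    {"fingers":-1,"x":0,"y":0,"z":0,"turn":0},
    {"fingers":-1,"x":0,"y":0,"z":0,"turn":0},
  ],
)

```text
time_s: 6.07
tcp_pos: [0.6423, 0.0227, 0.2265]
tcp_rot: [0.099, 0.995, 0.0, 0.0]
force: [-0.0, -0.5, -4.5]
width: 0.0561
grip_force: 65.9
```

Request:
carry_out(
  motion=[
    {"fingers":-1,"x":0,"y":0,"z":-1.5,"turn":0},
    {"fingers":-1,"x":0,"y":0,"z":-1.5,"turn":0},
    {"fingers":-1,"x":0,"y":0,"z":0,"turn":0},
    {"fingers":-1,"x":0,"y":0,"z":0,"turn":0},
  ],
)

```text
time_s: 6.4
tcp_pos: [0.6422, 0.0227, 0.2233]
tcp_rot: [0.099, 0.995, -0.0, 0.0]
force: [1.2, 0.5, -4.3]
width: 0.0562
grip_force: 65.9
```

Foot estimate 0.097; not in contact yet.

Request:
carry_out(
  motion=[
    {"fingers":-1,"x":0,"y":0,"z":-1.5,"turn":0},
    {"fingers":-1,"x":0,"y":0,"z":-1.5,"turn":0},
    {"fingers":-1,"x":0,"y":0,"z":0,"turn":0},
    {"fingers":-1,"x":0,"y":0,"z":0,"turn":0},
  ],
)

```text
time_s: 6.73
tcp_pos: [0.6422, 0.0227, 0.2201]
tcp_rot: [0.099, 0.995, 0.0, -0.0]
force: [0.4, -0.7, -4.6]
width: 0.0557
grip_force: 65.9
```

Request:
carry_out(
  motion=[
    {"fingers":-1,"x":0,"y":0,"z":-1,"turn":0},
    {"fingers":-1,"x":0,"y":0,"z":-1,"turn":0},
    {"fingers":-1,"x":0,"y":0,"z":0,"turn":0},
    {"fingers":-1,"x":0,"y":0,"z":0,"turn":0},
  ],
)

```text
time_s: 7.07
tcp_pos: [0.6422, 0.0226, 0.2182]
tcp_rot: [0.099, 0.995, 0.0, -0.0]
force: [-0.8, 0.5, -4.7]
width: 0.0563
grip_force: 65.9
```

Request:
carry_out(
  motion=[
    {"fingers":-1,"x":0,"y":0,"z":-1,"turn":0},
    {"fingers":-1,"x":0,"y":0,"z":0,"turn":0},
    {"fingers":-1,"x":0,"y":0,"z":0,"turn":0},
  ],
)

```text
time_s: 7.32
tcp_pos: [0.6422, 0.0227, 0.2172]
tcp_rot: [0.099, 0.995, -0.0, -0.0]
force: [-0.1, -0.4, -4.5]
width: 0.0564
grip_force: 65.9
```

Request:
carry_out(
  motion=[
    {"fingers":-1,"x":0,"y":0,"z":-1,"turn":0},
    {"fingers":-1,"x":0,"y":0,"z":0,"turn":0},
    {"fingers":-1,"x":0,"y":0,"z":0,"turn":0},
  ],
)

```text
time_s: 7.57
tcp_pos: [0.6424, 0.0226, 0.2168]
tcp_rot: [0.099, 0.995, 0.0, 0.0]
force: [0.2, -0.9, 0.2]
width: 0.0562
grip_force: 66.4
```

Contact made: the load is off the arm. I release and retreat straight up.

Request:
carry_out(
  motion=[
    {"fingers":-0.2,"x":0,"y":0,"z":0,"turn":0},
    {"fingers":0.6,"x":0,"y":0,"z":0,"turn":0},
    {"fingers":1,"x":0,"y":0,"z":0,"turn":0},
    {"fingers":1,"x":0,"y":0,"z":0,"turn":0},
    {"fingers":1,"x":0,"y":0,"z":0,"turn":0},
    {"fingers":1,"x":0,"y":0,"z":0,"turn":0},
    {"fingers":1,"x":0,"y":0,"z":0,"turn":0},
    {"fingers":1,"x":0,"y":0,"z":0,"turn":0},
  ],
)

```text
time_s: 8.23
tcp_pos: [0.6423, 0.0227, 0.2163]
tcp_rot: [0.099, 0.995, 0.0, 0.0]
force: [0.6, 0.5, 0.2]
width: 0.0855
grip_force: 0.0
```

Request:
carry_out(
  motion=[
    {"fingers":1,"x":0,"y":0,"z":10,"turn":0},
    {"fingers":1,"x":0,"y":0,"z":20,"turn":0},
    {"fingers":1,"x":0,"y":0,"z":30,"turn":0},
    {"fingers":1,"x":0,"y":0,"z":30,"turn":0},
    {"fingers":1,"x":-35,"y":0,"z":0,"turn":0},
    {"fingers":1,"x":-40,"y":0,"z":0,"turn":0},
    {"fingers":1,"x":-40,"y":0,"z":0,"turn":0},
    {"fingers":1,"x":-40,"y":0,"z":0,"turn":0},
  ],
)

```text
time_s: 8.9
tcp_pos: [0.4854, 0.0227, 0.3067]
tcp_rot: [0.099, 0.995, 0.0, 0.0]
force: [0.8, 0.2, 1.1]
width: 0.0854
grip_force: 0.0
```

Request:
carry_out(
  motion=[
    {"fingers":1,"x":-40,"y":0,"z":0,"turn":0},
    {"fingers":1,"x":-40,"y":0,"z":0,"turn":0},
    {"fingers":1,"x":-40,"y":0,"z":0,"turn":0},
    {"fingers":1,"x":-10,"y":0,"z":0,"turn":0},
    {"fingers":1,"x":0,"y":0,"z":0,"turn":0},
  ],
)

```text
time_s: 9.32
tcp_pos: [0.3555, 0.0227, 0.3078]
tcp_rot: [0.099, 0.995, 0.0, 0.002]
force: [-0.6, 0.6, 0.2]
width: 0.0854
grip_force: 0.0
```

```bash
python3 - <<'E'
from h import *
s=bot.sense();print(s["time_s"],s["tcp_pos"],s["width"])
I=[]
for n in("side","top"):
    im,d=optics.get_image(n)
    a=im[90:280,110:370,::-1] if n=="side" else im[50:240,110:370,::-1]
    I.append(cv2.resize(a,(400,292),interpolation=2))
    W=cloud(n,d); h=cv2.cvtColor(im,cv2.COLOR_RGB2HSV); c=np.array([.642,.0225])
    near=np.hypot(W[...,0]-c[0],W[...,1]-c[1])<.07
    P=W[near&(np.abs(W[...,2]-.22)<.007)].astype(np.float32)
    if len(P): print(n,"lid",len(P),np.median(P[:,2]),cv2.minEnclosingCircle(P[:,:2].copy()))
    q=near&(h[...,1]>110)&(h[...,2]<100)&(W[...,2]>.155)&(W[...,2]<.178); Q=W[q]
    v,u=np.nonzero(q)
    if len(u):
        for k in cv2.convexHull(np.stack([u,v],1).astype(np.int32))[:,0]: print(k,np.round(W[k[1],k[0]]*1000))
    m=cv2.inRange(h,(100,120,40),(125,255,255)); N,l,st,cc=cv2.connectedComponentsWithStats(m)
    print([cc[i].round(1).tolist() for i in range(1,N) if st[i,4]>200])
cv2.imwrite("pics/c4.png",np.hstack(I))
E
```

```text
9.3167 [0.3555034  0.02270884 0.30776128] 0.08536633794623381
side lid 382 0.21983755 ((0.6399028301239014, 0.02125844731926918), 0.03052697516977787)
[195 184] [670.  45. 158.]
[192 184] [678.  46. 156.]
[191 182] [681.  44. 160.]
[191 181] [678.  47. 167.]
[193 175] [682.  27. 167.]
[195 171] [683.  15. 169.]
[196 170] [682.  11. 170.]
[[220.6, 147.1], [197.7, 223.9]]
top lid 776 0.22165543 ((0.6390859484672546, 0.019503064453601837), 0.029061369597911835)
[244 119] [685.   9. 170.]
[228 122] [678.  40. 171.]
[227 122] [678.  42. 171.]
[227 121] [680.  42. 171.]
[243 119] [685.  11. 169.]
[[299.6, 129.8], [174.7, 153.0]]
```

View pics/c4.png

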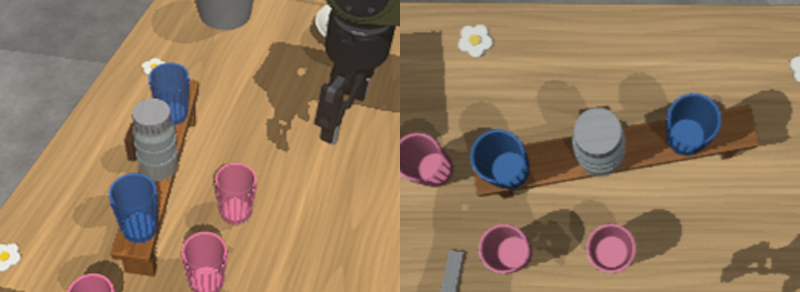

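The jar stands upright between the blue tumblers, its lid centre about 3 mm off the board's centre line. The plaque faces the far edge within about 2°. The tumblers have not moved, and I hand the job in.

```bash
python3 -c "
from workcell import workorder; print(workorder.close_job())"
```

```text
the job is handed in; nothing more can be done
None
```

The jar is standing upright on the shelf, about 3 mm off its centre line and midway between the blue tumblers, with the plaque facing the far edge within about 2°; the tumblers did not move, the opener was not touched, and I handed the job in at about 9.4 s (no verdict was returned).

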